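# Load the tile-edge tumbler

### The job

Get the edge tumbler ready and load it: flip the clear cover over the selector knob right back so that it stays open, turn the knob clockwise past its click to its end stop (load), then lift the draw-latch lever on the tub past centre so that its hook drops free, and after that raise the lid upright and leave it standing. Put every nipped tile piece from the fibreboard into the tub, and leave the whole square tiles, the tools and the jars where they are. Once the knob is set, also shut the clear cover over it again, and leave it shut.

Things in the scene. Friction and masses are not known exactly. Their poses are not given: they have to be found in the camera images.
- machine: grey bench-top edge tumbler, fixed; only its yaw varies. Origin: underside, below the tub's centre; x away from the robot, y left, z up. Tub outside 150 (x) x 200 (y) mm, rim 90 mm up, wall 6. Control pod on its +y side, 150 x 120 mm, top 55 mm up. All its hinges lie along y: at angle q a point (dx, dz) from a hinge when shut is at (dx cos q + dz sin q, -dx sin q + dz cos q)
- tub_floor (a point): centre of the tub's inner floor (30 mm above the table); inside 138 (x) x 188 (y) mm, 60 mm deep below the rim. Axes as the machine's
- guard (a joint): angle of the clear flip cover over the selector knob: 0 shut, 2.1 flipped right back on its stop. Gravity shuts it below about 1.0 rad and throws it fully open beyond about 1.2 rad
- guard_bar (a point): centre of the black grip bar at the flip cover's front edge: round, 10 mm thick, 26 mm long along machine y; pinch its two flat ends from above; it can turn between the pads while the part swings. When shut it lies (-105, +38) mm (dx, dz) from guard_hinge, 17 mm ahead of the cover's front wall. The cover is 88 (x) x 84 (y) x 40 mm high
- guard_hinge (a point): point on the cover's hinge axis, fixed to the machine, on the far side of the knob (45 mm from its axis), in line with the bar
- selector (a joint): angle of the selector knob, growing clockwise seen from above: 0 = run (as found), 1.3 = load, the end stop. Half-way, at 0.65, stands a click (about 0.17 N m): short of it the knob springs back to 0, beyond it it snaps on to 1.3
- selector_grip (a point): on the knob's vertical axis, half-way up its grip bar (18 mm above the pod's top). The black bar is 44 mm long, 12 thick, 22 high (from 7 to 29 mm above the pod's top), with a white pointer line at one end; seen from above the bar lies at 0.65 - selector (rad, counter-clockwise) from the machine's x axis. The shut cover is over it
- latch (a joint): angle of the draw-latch lever on the tub's front: 0 = fastened, lever level, pointing to machine -x; 1.75 = right up, on its stop. Sprung over centre at 1.0 rad: below that it springs back to 0 (about 5 N at its bar), beyond it snaps up and stays. A dark steel hook follows the lever; it holds the lid down until 1.0 rad and is clear beyond
- latch_bar (a point): centre of the steel grip bar at the lever's end: round, 10 mm thick, 26 mm long along machine y; pinch its two flat ends from above; it can turn between the pads while the part swings. When fastened it lies (-50, 0) mm (dx, dz) from latch_pivot
- latch_pivot (a point): centre of the lever's pivot axis, fixed to the machine, 58 mm above the table, 20 mm ahead of the tub's front wall
- lid (a joint): angle of the tub's lid: 0 shut, 1.57 upright, 1.9 its stop. Hinged along its far edge; the hinge is stiff and the lid stays where it is left; about 3 N at its bar moves it
- lid_bar (a point): centre of the steel grip bar at the lid's front edge: round, 10 mm thick, 26 mm long along machine y; pinch its two flat ends from above; it can turn between the pads while the part swings. When shut it lies (-168, +6) mm (dx, dz) from lid_hinge, 18 mm ahead of the tub's front wall; the lid is 6 mm thick
- lid_hinge (a point): point on the lid's hinge axis, fixed to the machine, in line with the bar
- board: brown fibreboard, 300 x 300 x 6 mm, fixed on the table; origin at the centre of its underside. A three-lobed MDF shape, 8 mm thick, is glued on its far left part
- piece_0_mid (a point): cut tile piece, 52 x 28 x 10 mm, one corner nipped off (only 16 mm wide over the last 16 mm at its +x end), about 35 g, flat on the fibreboard; the point lies half-way up, in the full-width part, 20 mm from its square -x end; x along its length, y across its 28 mm width, z up. Two to four of the four are there; an absent one reads None
- piece_1_mid (a point): cut tile piece, 52 x 28 x 10 mm, one corner nipped off (only 16 mm wide over the last 16 mm at its +x end), about 35 g, flat on the fibreboard; the point lies half-way up, in the full-width part, 20 mm from its square -x end; x along its length, y across its 28 mm width, z up. Two to four of the four are there; an absent one reads None
- piece_2_mid (a point): cut tile piece, 52 x 28 x 10 mm, one corner nipped off (only 16 mm wide over the last 16 mm at its +x end), about 35 g, flat on the fibreboard; the point lies half-way up, in the full-width part, 20 mm from its square -x end; x along its length, y across its 28 mm width, z up. Two to four of the four are there; an absent one reads None
- piece_3_mid (a point): cut tile piece, 52 x 28 x 10 mm, one corner nipped off (only 16 mm wide over the last 16 mm at its +x end), about 35 g, flat on the fibreboard; the point lies half-way up, in the full-width part, 20 mm from its square -x end; x along its length, y across its 28 mm width, z up. Two to four of the four are there; an absent one reads None
- tile_a: whole square tile, 75 x 75 x 9 mm, flat on the fibreboard; origin at its underside; not to be moved
- tile_b: whole square tile, 55 x 55 x 9 mm, flat on the fibreboard; origin at its underside; not to be moved
- nippers: tile nippers with blue grips, 150 mm long, lying left of the board; origin at its underside; not to be moved
- glue_jar: jar, 72 mm wide, 70 mm high, beyond the work area; origin at its underside; not to be moved
- brush_cup: white cup with brushes, 75 mm wide, 150 mm high over all, beyond the board; origin at its underside; not to be moved

How it is judged (in metres and radians):
On the way, in this order (a step that is already met when the one before it is completed fails the run):
1. the clear cover is flipped open and stays open (value of joint guard above 1.6 rad), for 0.2 s.
2. the selector knob is clicked over to load (value of joint selector above 1.1 rad), for 0.2 s.
3. the latch lever is past centre and stays up, its hook free (value of joint latch above 1.4 rad), for 0.2 s.
4. the lid stands open (value of joint lid above 1.3 rad), for 0.2 s.
At the end, for the whole second after the job is handed in: cover shut (within 0.12 rad), selector at load (above 1.1 rad), latch lever up (above 1.4 rad), lid standing open (above 1.3 rad), and every piece that is present lying still inside the tub, below its rim (its middle less than 50 mm above the tub floor) (value of joint guard below 0.12 rad and value of joint selector above 1.1 rad and value of joint latch above 1.4 rad and value of joint lid above 1.3 rad and x of piece_0_mid in the frame of tub_floor between -0.07 and 0.07 m and y of piece_0_mid in the frame of tub_floor between -0.095 and 0.095 m and z of piece_0_mid in the frame of tub_floor between -0.01 and 0.05 m and linear speed of each of piece_0, piece_1, piece_2, piece_3 below 0.03 m/s and x of piece_1_mid in the frame of tub_floor between -0.07 and 0.07 m and y of piece_1_mid in the frame of tub_floor between -0.095 and 0.095 m and z of piece_1_mid in the frame of tub_floor between -0.01 and 0.05 m and x of piece_2_mid in the frame of tub_floor between -0.07 and 0.07 m and y of piece_2_mid in the frame of tub_floor between -0.095 and 0.095 m and z of piece_2_mid in the frame of tub_floor between -0.01 and 0.05 m and x of piece_3_mid in the frame of tub_floor between -0.07 and 0.07 m and y of piece_3_mid in the frame of tub_floor between -0.095 and 0.095 m and z of piece_3_mid in the frame of tub_floor between -0.01 and 0.05 m); the robot touches nothing.
It fails at once if the tile a is shifted by more than 50 mm (distance of tile_a from where it was at the start of the episode above 0.05 m).
It fails at once if the tile b is shifted by more than 50 mm (distance of tile_b from where it was at the start of the episode above 0.05 m).
It fails at once if the nippers is shifted by more than 50 mm (distance of nippers from where it was at the start of the episode above 0.05 m).
It fails at once if the glue jar is shifted by more than 50 mm (distance of glue_jar from where it was at the start of the episode above 0.05 m).
It fails at once if the brush cup is shifted by more than 50 mm (distance of brush_cup from where it was at the start of the episode above 0.05 m).
Of piece_0, piece_1, piece_2, piece_3 only 2 to 4 are there at a start; the rules pass over those that are not, and their reading is None.
At some moment in a run one of piece_0, piece_1, piece_2, piece_3 may be knocked a few centimetres aside while the robot is not near it.
Once in a run the grip may slacken for a moment while it holds something.
It also fails if it takes over 208 s, if anything falls off the work surface, if the arm or the gripper's body presses on something with over 40 N, if the wrist force passes 120 N, or if a joint passes its speed limit or range.

### The arm

A 7-joint arm with a two-finger parallel gripper is mounted at the origin on the work surface. World frame = base frame: x ahead of the robot, y to its left, z up, the work surface at z = 0. Lengths are in mm, angles in rad, forces in N, time in s.
With the tool pointing down it reaches from about 400 to 750 mm from the base axis. Payload 19.5 kg.
Tool frame: the origin (TCP) lies on the mounting face of the last link; the fingertips stand 173 mm ahead of it and the grasp point (between the pads) lies 155 mm ahead of it; z points along the fingers, y is the line along which they close (so a half turn about z gives the same grasp; the last joint's range is limited). The gripper opens to 85 mm and grips with 20 to 120 N. Pads are 22 mm wide; open, the fingers measure 114 mm over their backs; the gripper's body (76 mm by 85 mm) begins 54 mm behind the grasp point. The pads swing forward as they close: fully open they stand 13 mm farther back than shut.
Start: joints at [1.236, 0.707, -0.028, 1.485, 0.022, 0.951, -0.075], TCP at [165.962, -550.52, 404.668] pointing down, gripper open.
Joint ranges: [-2.71, 2.71], [-0.32, 2.16], [-1.57, 1.52], [0, 2.45], [-1.46, 4.6], [0, 2.02], [-2.83, 2.83]. Speed limits (rad/s): [1.89, 1.89, 2.57, 2.57, 3.01, 3.01, 3.01].

### API

Orientations are given as [roll, pitch, yaw] about the fixed x, y, z axes, in that order (R = Rz(yaw) Ry(pitch) Rx(roll)).
In Python, from bench import ctrl, optics, nets gives the robot as it stands.
- The arm moves only by the tool arm_command, never from a script. Its argument "commands" is a list of rows, each an object with "translation": the shift along the tool's x, y, z in m, a list of three; "angular": the turn, a rotation vector about the tool's x, y, z in rad, a list of three. A call has 1 to 12 rows; each row is the pose to reach, as a shift and turn from the pose commanded when the call began, along the tool's axes at that moment; what a row does not reach only later rows make up. A row lasts 1/12 s, in which the tool goes at most 41.7 mm and 7.16 degrees, less where a joint would pass 70% of its speed; a pose out of reach is approached as far as the arm can. A call with a gripper value outside its range is refused whole. "gripper" is the closure, from 0 (fully open) to 1 (shut), set as the call begins (left out, the last holds). The fingers move at their own pace and stop on an object; the grip force is fixed at half the most. Time passes only in rows, so rows that repeat a pose let the fingers close. It gives the time, the measured TCP pose, the force, the opening and the grip force at its end, in the units of the state.
- ctrl.get_obs(): the state, without advancing time (a new reading comes with each control period).
- optics.snapshot(name): name is "side" or "top" or "wrist"; returns a dict with "img" (480x640x3 uint8, blue, green, red), "range_z" (480x640 float32, mm along the optical axis (not along the pixel's ray), 0 where there is no reading), "fovy" (degrees; the focal length in pixels is half the picture's height over the tangent of half this angle, whatever the lens; pixels are square), "cx", "cy" (the principal point, pixels), "R" (3x3) and "t" (3): a world point X has camera coordinates R X + t; the wrist camera has in their place "tool_from_camera" (4x4, takes a point from camera to tool coordinates, whose origin is the TCP and whose axes are the flange's). Camera axes: x right, y down, z forward; pixel columns grow to the right and rows downward; lengths in mm; the calibration is good to about 2 mm. A picture is of the moment at which its call begins: read the wrist's pose just before it.
- ctrl.close_job(): hands the job in; it is judged then, once.
Trained networks look in a picture, given as the dict that the camera call returned (one of the last four; its "shot" number tells which), for a name from the list of things; names that differ only in an ending like _2 or _b are one class to them, and where a whole thing is asked for, a point or a joint stands for the part that bears it (a point fixed in the world has none). Each returns a list of dicts, best first, with "conf" (0 to 1); they miss things now and then, are a little off and sometimes report something else, mostly with a low value. They report only what shows in the picture. A call takes as long as a camera call.
- nets.look_for(picture, target): "rect" ([left, top, right, bottom] in pixels, round what is visible of it).
- nets.cut_out(picture, target): "pixels" (480x640 bool, what is visible of it) and "rect" ([left, top, right, bottom] in pixels, round what is visible of it).
The state is a dict: "clock": time; "joints": joint angles; "dq": joint speeds; "tau": joint torques, N m; "ee_pos": TCP position; "tcp_rot": TCP orientation; "ft_force": force on the tool from outside, world axes, zero at the start; "wrist_torque": the same for the moment, N m; "width": finger opening in mm; "finger_force": force on a finger pad.
Only numpy, scipy, OpenCV 4.12 (cv2) and the standard library are available. Lean on these libraries where they do the work, as an engineer would, in place of code of your own. Each camera call takes 0.05 s, during which the arm holds its last target. There are 200 camera calls.

## Working session

There is one attempt and no reset: what is moved stays moved. The work goes in short steps, Python scripts to look and compute and a tool call to move; the robot and the scene stay as the last step left them, time stands still between calls to the robot, and variables do not carry over. Pictures are saved under pics/ and viewed, at most 14 in all, crops included, and the job is handed in when it is done.

Besides the shell and the picture viewer there is one more tool, called after "Request:" as name(argument=value, ...), one argument or row to a line, values as JSON. arm_command: Moves the arm, as the interface text tells. Its arguments: {"type":"object","properties":{"commands":{"type":"array","items":{"type":"object","properties":{"translation":{"type":"array","items":{"type":"number"}},"angular":{"type":"array","items":{"type":"number"}}}}},"gripper":{"type":"number"}},"required":["commands"]}

```bash
mkdir -p pics; cat > h.py <<'E'
import numpy as np, cv2
from scipy.spatial.transform import Rotation as Ro
from bench import ctrl, optics, nets
def world(p, px, obs=None):
    """px Nx2 -> world mm using range"""
    px=np.atleast_2d(px).astype(int); f=240/np.tan(np.radians(p["fovy"])/2)
    z=p["range_z"][px[:,1],px[:,0]].astype(float)
    c=np.c_[(px[:,0]-p["cx"])*z/f,(px[:,1]-p["cy"])*z/f,z]
    if "R" in p and p["R"] is not None: return (c-np.array(p["t"]))@np.array(p["R"])
    T=np.array(p["tool_from_camera"]); c=c@T[:3,:3].T+T[:3,3]
    return c@Ro.from_euler('xyz',obs["tcp_rot"]).as_matrix().T+np.array(obs["ee_pos"])
def seg(p,name,obs=None,minc=0.2):
    out=[]
    for d in nets.cut_out(p,name):
        if d["conf"]<minc: continue
        v,u=np.nonzero(d["pixels"]&(p["range_z"]>0))
        if len(u)<5: continue
        out.append((d,np.c_[u,v],world(p,np.c_[u,v],obs)))
    return out
E
python3 - <<'E'
from h import *
o=ctrl.get_obs(); print(o)
for n in("top","side"):
    p=optics.snapshot(n); cv2.imwrite(f"pics/{n}0.png",p["img"])
    print(n,p["fovy"],np.round(p["t"]) )
    for t in ["guard_bar","selector_grip","latch_bar","lid_bar","machine","piece_0_mid","tile_a","nippers","board","lid"]:
        for d,px,w in seg(p,t):
            r=cv2.minAreaRect(w[:,:2].astype(np.float32))
            print(t,round(d["conf"],2),np.round(d["rect"]),np.round(np.median(w,0)),len(px),np.round(r[0]),np.round(r[1]),round(r[2]))
E
```

```text
{'clock': 0.0, 'joints': array([ 1.23633394,  0.70710538, -0.0276369 ,  1.48498691,  0.02200744,
        0.95089075, -0.07551741]), 'dq': array([-3.47126364e-04,  1.02708077e-03,  2.00259888e-04,  6.02248881e-04,
       -2.43503431e-04, -2.78858193e-05, -6.56785464e-04]), 'tau': array([-1.35891660e-03, -8.83205438e+01,  1.23432968e+00, -2.36168414e+01,
        1.69312907e-02,  6.63527302e-03, -1.05531872e-04]), 'ee_pos': array([ 165.93551823, -550.46432307,  404.22865724]), 'tcp_rot': array([-3.14050520e+00,  2.77100590e-05,  2.92764347e-01]), 'ft_force': array([-0.78357809,  0.46390556,  0.71824085]), 'wrist_torque': array([-0.06213655, -0.03509741,  0.03233553]), 'finger_force': 0.0, 'width': 85.31824605367252}
top 56.337842241198025 [  87.  604. 1084.]
guard_bar 0.67 [391. 244. 428. 290.] [ 541. -138.   96.] 1515 [ 540. -146.] [ 98. 120.] 88
latch_bar 0.74 [447. 299. 456. 318.] [ 434. -246.   60.] 188 [ 439. -253.] [42. 59.] 87
latch_bar 0.4 [382. 231. 522. 320.] [ 551. -243.   96.] 8796 [ 532. -267.] [368. 244.] 89
lid_bar 0.91 [435. 227. 520. 299.] [ 555. -305.   97.] 5083 [ 557
[... 1039 characters left out ...]
 166 [ 437. -277.] [94. 56.] 87
lid_bar 0.87 [312. 127. 397. 178.] [ 554. -291.   97.] 2830 [ 564. -384.] [372. 213.] 90
machine 0.77 [296. 127. 406. 241.] [ 549. -203.   94.] 7232 [ 541. -324.] [251. 499.] 2
machine 0.48 [223. 274. 406. 432.] [490. 235.   6.] 19430 [511. 194.] [304. 309.] 5
tile_a 0.96 [264. 277. 305. 311.] [609. 114.  15.] 1152 [611. 109.] [78. 80.] 12
tile_a 0.65 [296. 343. 325. 375.] [519. 252.  15.] 880 [520. 248.] [55. 58.] 7
tile_a 0.2 [296. 130. 407. 242.] [ 549. -203.   94.] 7349 [ 519. -312.] [494. 244.] 78
nippers 0.6 [246. 476. 257. 478.] [559. 466.  13.] 41 [559. 466.] [14.  8.] 26
board 0.79 [222. 274. 408. 428.] [490. 236.   6.] 19173 [512. 194.] [302. 308.] 5
```

```bash
python3 - <<'E'
import cv2
a=cv2.imread("pics/top0.png")
b=cv2.resize(a[210:350,370:530],(640,560),interpolation=cv2.INTER_CUBIC);cv2.imwrite("pics/mach.png",b)
b=cv2.resize(a[150:360,140:370],(800,730)[:1]+(730,));b=cv2.resize(a[160:350,150:370],(690,596));cv2.imwrite("pics/brd.png",b)
E
```

```text
(no output)
```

View pics/mach.png

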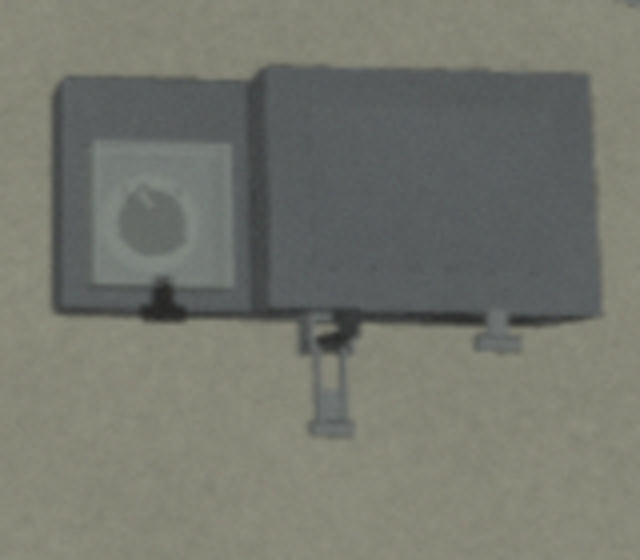

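View pics/brd.png

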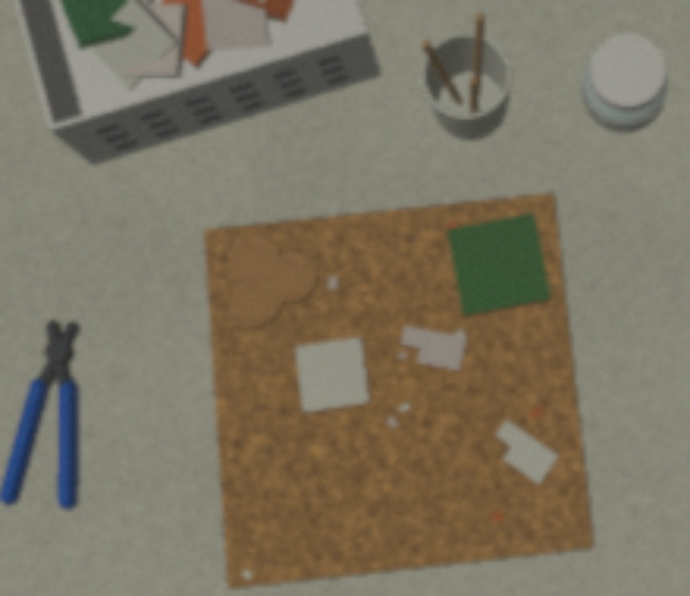

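The top view shows the machine with the guard bar at about (411,288), the latch bar at (453,317), the lid bar at (494,296) and the knob at (408,264). There are two nipped pieces, at (290,271) and (318,304), and one knob cover, which is shut. Next I'll move closer for a wrist view.

```bash
cat >> h.py <<'E'
def atz(p,px,z,obs=None):
    """pixel rays intersected with world plane z"""
    px=np.atleast_2d(px).astype(float); f=240/np.tan(np.radians(p["fovy"])/2)
    d=np.c_[(px[:,0]-p["cx"])/f,(px[:,1]-p["cy"])/f,np.ones(len(px))]
    if p.get("R") is not None: R=np.array(p["R"]); c=-R.T@np.array(p["t"]); d=d@R
    else:
        T=np.array(p["tool_from_camera"]); B=Ro.from_euler('xyz',obs["tcp_rot"]).as_matrix()
        d=d@T[:3,:3].T@B.T; c=B@T[:3,3]+np.array(obs["ee_pos"])
    return c+d*((z-c[2])/d[:,2])[:,None]
def go(pos,yaw,start=None):
    """tool-frame shift (m) and rotvec to reach flange pos, tool down at yaw"""
    o=ctrl.get_obs(); 
    B=Ro.from_euler('xyz',o["tcp_rot"]); A=np.array(o["ee_pos"])
    if start is not None: A=np.array(start[0],float); B=Ro.from_euler('xyz',[np.pi,0,start[1]])
    T=Ro.from_euler('xyz',[np.pi,0,yaw])
    s=B.inv().apply(np.array(pos)-A)/1000; r=(B.inv()*T).as_rotvec()
    print("shift",s.round(4).tolist(),"rot",r.round(4).tolist(),"rows",round(max(np.linalg.norm(s)/.0417,np.linalg.norm(r)/.125),1))
E
python3 - <<'E'
from h import *
p=optics.snapshot("top")
for n,q,z in [("guard",(410.8,288.2),93),("latch",(453,317),58),("lidbar",(494.5,296),96),("knob",(408,264),84),("pa",(290,271),16),("pb",(318,304.5),16)]: print(n,atz(p,q,z).round(1))
w=optics.snapshot("wrist"); print(w["fovy"],np.array(w["tool_from_camera"]).round(3))
go([440,-230,430],0)
E
```

```text
guard [[ 484.7 -137.5   93. ]]
latch [[ 414.9 -244.8   58. ]]
lidbar [[ 462.3 -336.8   96. ]]
knob [[ 544.9 -135.7   84. ]]
pa [[541.  158.6  16. ]]
pb [[453.3  87.2  16. ]]
70.29539722107566 [[-0.    -0.966 -0.257 65.689]
 [ 1.    -0.    -0.     0.471]
 [ 0.    -0.257  0.966 30.32 ]
 [ 0.     0.     0.     1.   ]]
shift [0.3549, -0.2278, -0.0253] rot [-0.0001, 0.0, 0.2928] rows 10.1
```

Request:
arm_command(
  commands=[
    {"translation": [0.355, -0.228, -0.025], "angular": [0, 0, 0.293]},
    {"translation": [0.355, -0.228, -0.025], "angular": [0, 0, 0.293]},
    {"translation": [0.355, -0.228, -0.025], "angular": [0, 0, 0.293]},
    {"translation": [0.355, -0.228, -0.025], "angular": [0, 0, 0.293]},
    {"translation": [0.355, -0.228, -0.025], "angular": [0, 0, 0.293]},
    {"translation": [0.355, -0.228, -0.025], "angular": [0, 0, 0.293]},
    {"translation": [0.355, -0.228, -0.025], "angular": [0, 0, 0.293]},
    {"translation": [0.355, -0.228, -0.025], "angular": [0, 0, 0.293]},
    {"translation": [0.355, -0.228, -0.025], "angular": [0, 0, 0.293]},
    {"translation": [0.355, -0.228, -0.025], "angular": [0, 0, 0.293]},
    {"translation": [0.355, -0.228, -0.025], "angular": [0, 0, 0.293]},
    {"translation": [0.355, -0.228, -0.025], "angular": [0, 0, 0.293]},
  ],
)

```text
clock: 2.2
ee_pos: [441.7, -227.3, 429.7]
tcp_rot: [-3.141, -0.001, 0.005]
ft_force: [-0.2, 0.2, -0.1]
width: 85.9
finger_force: 0.0
```

```bash
python3 - <<'E'
from h import *
o=ctrl.get_obs(); print(o["ee_pos"].round(1),o["tcp_rot"].round(4),o["clock"])
p=optics.snapshot("wrist"); cv2.imwrite("pics/w1.png",p["img"]); np.savez("w1.npz",**{k:v for k,v in p.items()},ee=o["ee_pos"],rot=o["tcp_rot"])
for t in ["guard_bar","selector_grip","latch_bar","lid_bar","lid"]:
    for d,px,w in seg(p,t,o):
        r=cv2.minAreaRect(w[:,:2].astype(np.float32))
        print(t,round(d["conf"],2),np.round(d["rect"]),np.round(np.median(w,0)),len(px),np.round(r[0]),np.round(r[1]),round(r[2],1))
E
```

```text
[ 441.7 -227.3  429.7] [-3.1408e+00 -6.0000e-04  4.6000e-03] 2.2
guard_bar 0.77 [161.  40. 274. 184.] [ 547. -141.   97.] 12778 [ 545. -118.] [127. 126.] 87.5
latch_bar 0.84 [325. 188. 352. 249.] [ 430. -243.   62.] 783 [ 438. -244.] [65. 27.] 1.5
lid_bar 0.82 [295.   0. 557. 208.] [ 557. -307.   98.] 43789 [ 541. -337.] [187. 279.] 7.0
lid_bar 0.67 [322. 189. 352. 247.] [ 431. -244.   62.] 846 [ 439. -246.] [28. 65.] 86.9
lid 0.63 [295.   0. 558. 206.] [ 557. -307.   98.] 43849 [ 545. -337.] [185. 282.] 7.9
```

View pics/w1.png

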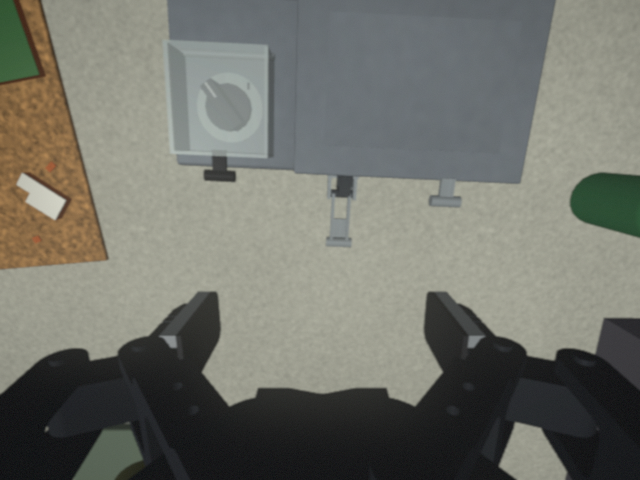

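The wrist view shows the guard bar at (220,176), the latch bar at (339,242) and the lid bar at (445,201), with the knob's pointer up-left. Now I'll work out the geometry from these.

```bash
python3 - <<'E'
from h import *
z=dict(np.load("w1.npz",allow_pickle=True)); z={k:(v.item() if v.ndim==0 else v) for k,v in z.items()}
o=dict(ee_pos=z["ee"],tcp_rot=z["rot"])
g=cv2.cvtColor(z["img"],cv2.COLOR_BGR2GRAY)
for n,c in dict(guard=(220,176),latch=(339,242),lid=(445,201)).items():
    us,vs=np.meshgrid(range(c[0]-22,c[0]+23),range(c[1]-7,c[1]+8)); q=np.c_[us.ravel(),vs.ravel()]
    w=world(z,q,o); m=w[:,2]>45
    w=w[m];q=q[m]; top=np.percentile(w[:,2],95)
    k=w[:,2]>top-6
    print(n,"top z",top.round(1),"bbox px",q[k].min(0),q[k].max(0),"median",np.median(w[k],0).round(1),"range",w[k].min(0).round(1),w[k].max(0).round(1))
    print("   ray at centre z:",atz(z,c,top-5,o).round(1))
# yaw from lid/pod front edges
a=atz(z,[(297,172),(520,183)],96,o); d=a[0]-a[1]; print("front edge",a.round(1),"yaw",-np.arctan2(d[0],d[1]))
a=atz(z,[(220,175.5),(445,201)],93,o)
w=world(z,[(228,105),(205,85),(225,105),(150,100),(280,100),(240,60)],o);print(w.round(1))
# yaw from two edges by Canny/Hough on lid front
e=cv2.Canny(g,40,100); L=cv2.HoughLinesP(e,1,np.pi/720,40,minLineLength=60,maxLineGap=6)
for l in L[:,0]:
    if l[1]<230 and l[3]<230 and 150<l[0]<560: 
        a=atz(z,[l[:2],l[2:]],93,o);d=a[0]-a[1]; print(l,a[:,:2].round(0).tolist(),np.arctan2(d[1],d[0]).round(3))
go([485,-137,300],0)
E
```

```text
guard top z 100.3 bbox px [203 169] [239 181] median [ 486.1 -137.3   98.6] range [ 480.6 -227.3   94.4] [ 507.6 -123.7  399.4]
   ray at centre z: [[ 485.  -137.4   95.3]]
latch top z 64.8 bbox px [326 235] [360 246] median [ 417.8 -243.7   63.1] range [ 411.6 -256.1   58.8] [ 507.6 -227.3  399.4]
   ray at centre z: [[ 415.8 -244.9   59.8]]
lid top z 102.5 bbox px [429 194] [460 207] median [ 465.5 -335.   100.8] range [ 458.9 -348.7   96.6] [ 507.6 -227.3  399.4]
   ray at centre z: [[ 464.2 -336.5   97.5]]
front edge [[ 488.8 -205.2   96. ]
 [ 480.1 -401.5   96. ]] yaw -0.04406134311197588
[[ 543.5 -148.3   95.2]
 [ 558.6 -130.9   96.7]
 [ 543.3 -146.2   96.8]
 [ 559.3  -39.3    1.4]
 [ 552.6 -187.4   57.1]
 [ 577.4 -160.5   96.2]]
[170 153 266 158] [[504.0, -95.0], [501.0, -178.0]] 1.524
[268 122 268  62] [[530.0, -181.0], [577.0, -183.0]] 3.105
[351 176 442 180] [[485.0, -253.0], [482.0, -334.0]] 1.532
[520 181 555   1] [[482.0, -403.0], [621.0, -409.0]] 3.099
[167  43 171 114] [[590.0, -102.0], [536.0, -99.0]] -0.049
[185  58 188 119] [[579.0, -115.0], [532.0, -113.0]] -0.044
[520 182 546  51] [[481.0, -403.0], [586.0, -408.0]] 3.095
shift [0.0453, -0.0937, 0.1297] rot [0.0001, 0.0001, -0.0019] rows 4.0
```

Request:
arm_command(
  commands=[
    {"translation": [0.045, -0.093, 0.13], "angular": [0, 0, 0.043]},
    {"translation": [0.045, -0.093, 0.13], "angular": [0, 0, 0.043]},
    {"translation": [0.045, -0.093, 0.13], "angular": [0, 0, 0.043]},
    {"translation": [0.045, -0.093, 0.13], "angular": [0, 0, 0.043]},
    {"translation": [0.045, -0.093, 0.13], "angular": [0, 0, 0.043]},
    {"translation": [0.045, -0.093, 0.13], "angular": [0, 0, 0.043]},
  ],
)

```text
clock: 3.0
ee_pos: [485.0, -136.4, 298.5]
tcp_rot: [-3.141, 0.003, -0.042]
ft_force: [0.6, -0.4, 1.3]
width: 85.1
finger_force: 0.0
```

```bash
python3 - <<'E'
from h import *
p=optics.snapshot("wrist");o=ctrl.get_obs(); p=optics.snapshot("wrist"); cv2.imwrite("pics/w2.png",p["img"])
print(o["ee_pos"].round(1),o["tcp_rot"].round(4),o["joints"].round(2))
g=p["img"].max(2); r=p["range_z"]
us,vs=np.meshgrid(range(640),range(480)); q=np.c_[us.ravel(),vs.ravel()]
w=world(p,q,o); m=(abs(w[:,0]-485)<30)&(abs(w[:,1]+137)<40)&(w[:,2]>85)&(w[:,2]<115)&(g.ravel()<70)
w=w[m]; print(len(w)); 
k=w[:,0]<493; print(w[k].mean(0).round(1),np.percentile(w[k],[3,97],axis=0).round(1))
go([485,-137.5,253.5],-0.043)
E
```

```text
[ 484.9 -137.4  299.7] [ 3.1414e+00  8.0000e-04 -4.3700e-02] [ 0.15  0.77  0.11  1.87 -0.16  0.51 -1.24]
1128
[ 487.3 -137.1   98.3] [[ 482.6 -148.4   95.6]
 [ 492.3 -125.6  100.2]]
shift [0.0001, -0.0004, 0.0468] rot [0.0006, -0.0006, -0.0016] rows 1.1
```

Request:
arm_command(
  commands=[
    {"translation": [0.001, 0, 0.045], "angular": [0, 0, 0]},
    {"translation": [0.001, 0, 0.045], "angular": [0, 0, 0]},
    {"translation": [0.001, 0, 0.045], "angular": [0, 0, 0]},
    {"translation": [0.001, 0, 0.045], "angular": [0, 0, 0]},
  ],
)

```text
clock: 3.43
ee_pos: [486.1, -137.6, 256.3]
tcp_rot: [3.141, -0.001, -0.044]
ft_force: [0.7, -0.5, 0.2]
width: 85.2
finger_force: 0.0
```

Request:
arm_command(
  commands=[
    {"translation": [0, 0, 0]},
    {"translation": [0, 0, 0]},
    {"translation": [0, 0, 0]},
    {"translation": [0, 0, 0]},
    {"translation": [0, 0, 0]},
    {"translation": [0, 0, 0]},
    {"translation": [0, 0, 0]},
    {"translation": [0, 0, 0]},
  ],
  gripper=1.0,
)

```text
schema error: expected keys translation, angular
```

Request:
arm_command(
  commands=[
    {"translation": [0, 0, 0], "angular": [0, 0, 0]},
    {"translation": [0, 0, 0], "angular": [0, 0, 0]},
    {"translation": [0, 0, 0], "angular": [0, 0, 0]},
    {"translation": [0, 0, 0], "angular": [0, 0, 0]},
    {"translation": [0, 0, 0], "angular": [0, 0, 0]},
    {"translation": [0, 0, 0], "angular": [0, 0, 0]},
    {"translation": [0, 0, 0], "angular": [0, 0, 0]},
    {"translation": [0, 0, 0], "angular": [0, 0, 0]},
  ],
  gripper=1.0,
)

```text
clock: 4.1
ee_pos: [486.1, -136.9, 255.2]
tcp_rot: [3.142, -0.0, -0.043]
ft_force: [-1.6, 0.4, 9.3]
width: 23.5
finger_force: 58.3
```

```bash
python3 - <<'E'
import numpy as np
def arc(dx,dz,qs):
    for q in qs: print(q,round((dx*np.cos(q)+dz*np.sin(q)-dx)/1000,4),round(-(-dx*np.sin(q)+dz*np.cos(q)-dz)/1000,4))
print("guard");arc(-105,38,np.arange(.1,1.36,.1))
print("lid");arc(-168,6,np.arange(.15,1.56,.1))
print("latch");arc(-50,0,np.arange(.2,1.5,.2))
E
```

```text
guard
0.1 0.0043 -0.0103
0.2 0.0096 -0.0201
0.30000000000000004 0.0159 -0.0293
0.4 0.0231 -0.0379
0.5 0.0311 -0.0457
0.6 0.0398 -0.0527
0.7000000000000001 0.0492 -0.0587
0.8 0.0591 -0.0638
0.9 0.0695 -0.0679
1.0 0.0802 -0.0709
1.1 0.0912 -0.0728
1.2000000000000002 0.1024 -0.0736
1.3000000000000003 0.1135 -0.0733
lid
0.15 0.0028 -0.025
0.25 0.0067 -0.0414
0.35 0.0122 -0.0572
0.45000000000000007 0.0193 -0.0725
0.55 0.0279 -0.0869
0.65 0.0379 -0.1004
0.7500000000000001 0.0492 -0.1129
0.8500000000000001 0.0616 -0.1242
0.9500000000000001 0.0752 -0.1341
1.05 0.0896 -0.1427
1.15 0.1049 -0.1498
1.25 0.1207 -0.1553
1.35 0.1371 -0.1592
1.45 0.1537 -0.1615
1.55 0.1705 -0.1621
latch
0.2 0.001 -0.0099
0.4 0.0039 -0.0195
0.6000000000000001 0.0087 -0.0282
0.8 0.0152 -0.0359
1.0 0.023 -0.0421
1.2 0.0319 -0.0466
1.4000000000000001 0.0415 -0.0493
```

Request:
arm_command(
  commands=[
    {"translation": [0.004, 0, -0.01], "angular": [0, 0, 0]},
    {"translation": [0.01, 0, -0.02], "angular": [0, 0, 0]},
    {"translation": [0.016, 0, -0.029], "angular": [0, 0, 0]},
    {"translation": [0.023, 0, -0.038], "angular": [0, 0, 0]},
    {"translation": [0.031, 0, -0.046], "angular": [0, 0, 0]},
    {"translation": [0.04, 0, -0.053], "angular": [0, 0, 0]},
    {"translation": [0.049, 0, -0.059], "angular": [0, 0, 0]},
    {"translation": [0.059, 0, -0.064], "angular": [0, 0, 0]},
    {"translation": [0.069, 0, -0.068], "angular": [0, 0, 0]},
    {"translation": [0.08, 0, -0.071], "angular": [0, 0, 0]},
    {"translation": [0.091, 0, -0.073], "angular": [0, 0, 0]},
    {"translation": [0.102, 0, -0.0735], "angular": [0, 0, 0]},
  ],
)

```text
clock: 5.1
ee_pos: [588.2, -141.2, 328.5]
tcp_rot: [-3.141, 0.001, -0.043]
ft_force: [-3.0, -0.5, 2.2]
width: 23.3
finger_force: 58.6
```

Request:
arm_command(
  commands=[
    {"translation": [0.011, 0, 0], "angular": [0, 0, 0]},
    {"translation": [0.022, 0, 0.002], "angular": [0, 0, 0]},
    {"translation": [0.022, 0, 0.002], "angular": [0, 0, 0]},
    {"translation": [0.022, 0, 0.002], "angular": [0, 0, 0]},
  ],
)

```text
clock: 5.43
ee_pos: [610.4, -142.1, 326.8]
tcp_rot: [3.142, -0.001, -0.043]
ft_force: [-0.5, 1.2, 10.5]
width: 22.9
finger_force: 58.2
```

Request:
arm_command(
  commands=[
    {"translation": [0, 0, 0], "angular": [0, 0, 0]},
    {"translation": [0, 0, 0], "angular": [0, 0, 0]},
    {"translation": [0, 0, 0], "angular": [0, 0, 0]},
    {"translation": [0, 0, -0.02], "angular": [0, 0, 0]},
    {"translation": [0, 0, -0.04], "angular": [0, 0, 0]},
    {"translation": [-0.04, 0, -0.06], "angular": [0, 0, 0]},
    {"translation": [-0.08, 0, -0.06], "angular": [0, 0, 0]},
    {"translation": [-0.12, 0, -0.06], "angular": [0, 0, 0]},
    {"translation": [-0.12, 0, -0.06], "angular": [0, 0, 0]},
  ],
  gripper=0.0,
)

```text
clock: 6.18
ee_pos: [482.3, -136.8, 385.8]
tcp_rot: [-3.14, 0.01, -0.046]
ft_force: [-0.3, -0.2, 1.8]
width: 85.5
finger_force: 0.0
```

```bash
python3 - <<'E'
from h import *
p=optics.snapshot("wrist");o=ctrl.get_obs(); p=optics.snapshot("wrist"); cv2.imwrite("pics/w3.png",p["img"])
print(o["ee_pos"].round(1),o["tcp_rot"].round(4),o["joints"].round(2))
us,vs=np.meshgrid(range(640),range(480)); q=np.c_[us.ravel(),vs.ravel()]
w=world(p,q,o); g=p["img"].max(2).ravel()
m=(np.hypot(w[:,0]-545,w[:,1]+140)<32)&(w[:,2]>76)&(w[:,2]<92); k=w[m]
r=cv2.minAreaRect(k[:,:2].astype(np.float32)); print(len(k),np.median(k,0).round(1),r)
c=k[:,:2]-k[:,:2].mean(0); v=np.linalg.svd(c,full_matrices=False)[2][0]; print(k.mean(0),np.arctan2(v[1],v[0]))
E
```

```text
[ 486.8 -137.   386.6] [-3.1408  0.0033 -0.0449] [ 0.12  0.64  0.16  1.76 -0.14  0.76 -1.27]
898 [ 546.  -138.8   84.9] ((545.4190063476562, -139.14669799804688), (43.990966796875, 12.009491920471191), 34.823524475097656)
[ 545.84014316 -138.94202296   84.93305289] -2.532990232719171
```

View pics/w3.png

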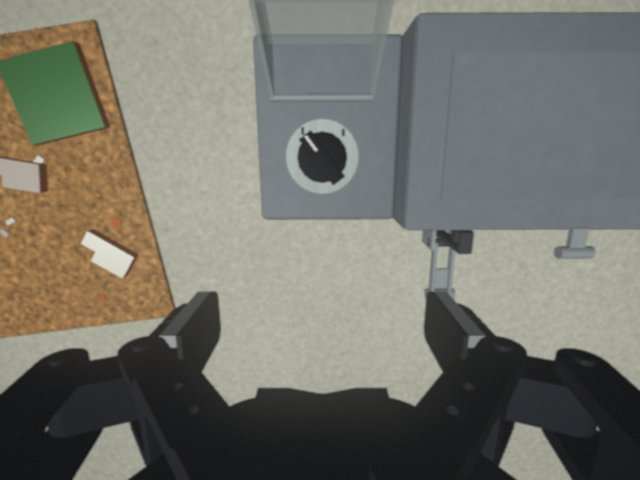

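The cover is right back, and the knob's axis is at pixel (322,157) with its bar at 0.608 rad. Next I'll grip the knob.

```bash
python3 - <<'E'
from h import *
print(ctrl.get_obs()["ee_pos"])
go([545.4,-139.1,290],0.607); go([545.4,-139.1,239],0.607)
E
```

```text
[ 489.20226868 -137.02994582  386.75700911]
shift [0.0562, -0.0004, 0.0968] rot [-0.0003, -0.0001, -0.6508] rows 5.2
shift [0.0562, -0.0004, 0.1478] rot [-0.0003, -0.0001, -0.6508] rows 5.2
```

Request:
arm_command(
  commands=[
    {"translation": [0.056, 0, 0.08], "angular": [0, 0, -0.651]},
    {"translation": [0.056, 0, 0.08], "angular": [0, 0, -0.651]},
    {"translation": [0.056, 0, 0.08], "angular": [0, 0, -0.651]},
    {"translation": [0.056, 0, 0.08], "angular": [0, 0, -0.651]},
    {"translation": [0.056, 0, 0.08], "angular": [0, 0, -0.651]},
    {"translation": [0.056, 0, 0.08], "angular": [0, 0, -0.651]},
    {"translation": [0.056, 0, 0.1], "angular": [0, 0, -0.651]},
    {"translation": [0.056, 0, 0.12], "angular": [0, 0, -0.651]},
    {"translation": [0.056, 0, 0.14], "angular": [0, 0, -0.651]},
    {"translation": [0.056, 0, 0.148], "angular": [0, 0, -0.651]},
    {"translation": [0.056, 0, 0.148], "angular": [0, 0, -0.651]},
    {"translation": [0.056, 0, 0.148], "angular": [0, 0, -0.651]},
  ],
  gripper=0.5,
)

```text
clock: 7.28
ee_pos: [546.4, -139.4, 238.6]
tcp_rot: [3.141, -0.0, 0.606]
ft_force: [-0.2, 0.2, 0.4]
width: 42.7
finger_force: 0.0
```

Request:
arm_command(
  commands=[
    {"translation": [0, 0, 0], "angular": [0, 0, 0]},
    {"translation": [0, 0, 0], "angular": [0, 0, 0]},
    {"translation": [0, 0, 0], "angular": [0, 0, 0]},
    {"translation": [0, 0, 0], "angular": [0, 0, 0]},
    {"translation": [0, 0, 0], "angular": [0, 0, 0]},
    {"translation": [0, 0, 0], "angular": [0, 0, 0]},
  ],
  gripper=1.0,
)

```text
clock: 7.78
ee_pos: [546.0, -138.8, 239.3]
tcp_rot: [-3.141, -0.001, 0.608]
ft_force: [-6.6, 6.8, 15.5]
width: 10.9
finger_force: 59.3
```

Request:
arm_command(
  commands=[
    {"translation": [0, 0, 0], "angular": [0, 0, 0.12]},
    {"translation": [0, 0, 0], "angular": [0, 0, 0.24]},
    {"translation": [0, 0, 0], "angular": [0, 0, 0.36]},
    {"translation": [0, 0, 0], "angular": [0, 0, 0.48]},
    {"translation": [0, 0, 0], "angular": [0, 0, 0.6]},
    {"translation": [0, 0, 0], "angular": [0, 0, 0.72]},
    {"translation": [0, 0, 0], "angular": [0, 0, 0.84]},
    {"translation": [0, 0, 0], "angular": [0, 0, 0.96]},
    {"translation": [0, 0, 0], "angular": [0, 0, 1.08]},
    {"translation": [0, 0, 0], "angular": [0, 0, 1.2]},
    {"translation": [0, 0, 0], "angular": [0, 0, 1.29]},
    {"translation": [0, 0, 0], "angular": [0, 0, 1.29]},
  ],
)

```text
clock: 8.78
ee_pos: [545.8, -140.1, 239.4]
tcp_rot: [3.141, -0.001, -0.689]
ft_force: [-6.7, -4.4, 14.6]
width: 10.7
finger_force: 59.5
```

Request:
arm_command(
  commands=[
    {"translation": [0, 0, 0], "angular": [0, 0, 0]},
    {"translation": [0, 0, 0], "angular": [0, 0, 0]},
    {"translation": [0, 0, 0], "angular": [0, 0, 0]},
    {"translation": [0, 0, 0], "angular": [0, 0, 0]},
    {"translation": [0, 0, -0.04], "angular": [0, 0, 0]},
    {"translation": [0, 0, -0.08], "angular": [0, 0, 0]},
    {"translation": [0, 0, -0.12], "angular": [0, 0, 0]},
    {"translation": [0, 0, -0.12], "angular": [0, 0, 0]},
  ],
  gripper=0.5,
)

```text
clock: 9.45
ee_pos: [546.6, -140.0, 364.8]
tcp_rot: [-3.138, -0.008, -0.682]
ft_force: [1.0, -0.8, 1.2]
width: 42.4
finger_force: 0.0
```

```bash
python3 - <<'E'
from h import *
p=optics.snapshot("wrist");o=ctrl.get_obs(); p=optics.snapshot("wrist"); cv2.imwrite("pics/w4.png",p["img"])
print(o["ee_pos"].round(1),o["tcp_rot"].round(4))
us,vs=np.meshgrid(range(640),range(480)); q=np.c_[us.ravel(),vs.ravel()]
w=world(p,q,o)
m=(np.hypot(w[:,0]-545,w[:,1]+140)<32)&(w[:,2]>76)&(w[:,2]<92); k=w[m]
if len(k)>20: print(len(k),cv2.minAreaRect(k[:,:2].astype(np.float32)))
t=optics.snapshot("top")
c=np.array([675.5,-145.7])
w=world(t,q); g=t["img"].max(2).ravel(); m=(np.hypot(w[:,0]-c[0],w[:,1]-c[1])<35)&(w[:,2]>90)&(g<70)&(w[:,2]<150)
print(m.sum(), np.median(w[m],0).round(1),np.percentile(w[m],[2,98],axis=0).round(1) if m.any() else 0)
cv2.imwrite("pics/t4.png",cv2.resize(t["img"][200:300,370:500],(780,600)))
go([675.5,-145.7,330],-0.043);
E
```

```text
[ 546.3 -139.6  361.5] [-3.1389 -0.0049 -0.6819]
936 ((545.7355346679688, -139.5401611328125), (11.900555610656738, 43.75809097290039), 50.67204666137695)
42 [ 673.3 -143.8  131. ] [[ 667.  -155.1  117.7]
 [ 678.4 -133.5  135.5]]
shift [0.1047, -0.0766, 0.0282] rot [-0.0006, -0.0001, -0.6389] rows 5.1
```

View pics/t4.png

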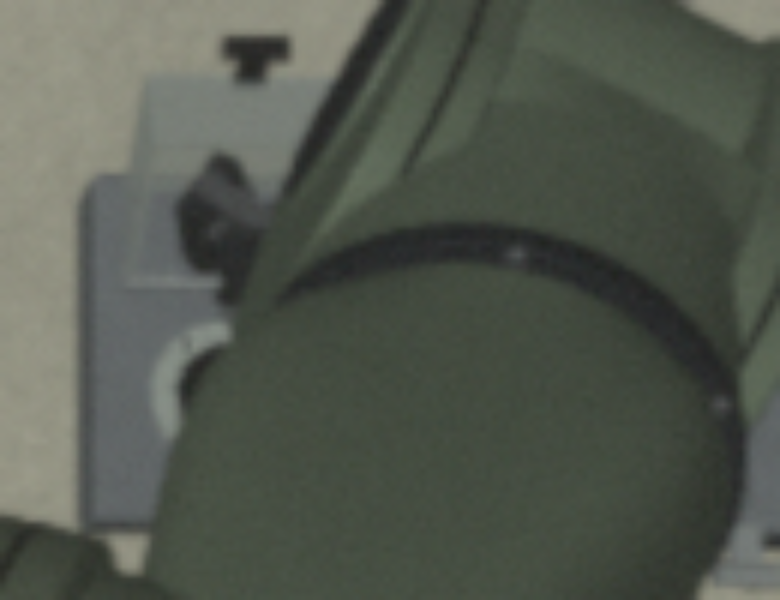

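The knob is at load (bar at -0.686 rad, about 1.29). In the top view crop the guard bar is at (255,48), beyond the hinge as predicted. Next is shutting the cover.

Request:
arm_command(
  commands=[
    {"translation": [0.105, -0.077, 0.018], "angular": [0, 0, -0.639]},
    {"translation": [0.105, -0.077, 0.018], "angular": [0, 0, -0.639]},
    {"translation": [0.105, -0.077, 0.018], "angular": [0, 0, -0.639]},
    {"translation": [0.105, -0.077, 0.018], "angular": [0, 0, -0.639]},
    {"translation": [0.105, -0.077, 0.018], "angular": [0, 0, -0.639]},
    {"translation": [0.105, -0.077, 0.018], "angular": [0, 0, -0.639]},
    {"translation": [0.105, -0.077, 0.018], "angular": [0, 0, -0.639]},
    {"translation": [0.105, -0.077, 0.018], "angular": [0, 0, -0.639]},
  ],
  gripper=0.2,
)

```text
clock: 10.27
ee_pos: [675.9, -146.0, 339.0]
tcp_rot: [-3.141, 0.002, -0.046]
ft_force: [0.2, -0.3, 0.6]
width: 68.0
finger_force: 0.0
```

```bash
python3 - <<'E'
from h import *
p=optics.snapshot("wrist");o=ctrl.get_obs(); p=optics.snapshot("wrist")
print(o["ee_pos"].round(1),o["tcp_rot"].round(4),o["width"])
go([675,-145,288],-0.043)
us,vs=np.meshgrid(range(640),range(480)); q=np.c_[us.ravel(),vs.ravel()]
w=world(p,q,o); g=p["img"].max(2).ravel(); m=(abs(w[:,0]-675)<25)&(abs(w[:,1]+145)<30)&(w[:,2]>115)&(g<75)&(w[:,2]<150)
w=w[m]; print(len(w)); print(np.percentile(w,[2,50,98],axis=0).round(1)); top=w[w[:,2]>np.percentile(w[:,2],95)-4]; print(np.percentile(top,[2,50,98],axis=0).round(1))
E
```

```text
[ 675.9 -145.9  339.4] [-3.141e+00  1.200e-03 -4.580e-02] 68.33986514735389
shift [-0.0009, -0.0007, 0.0517] rot [-0.0004, 0.0008, -0.0024] rows 1.2
746
[[ 672.6 -157.   128.8]
 [ 677.6 -145.   132.1]
 [ 681.  -132.5  133.9]]
[[ 672.6 -157.   129.9]
 [ 677.4 -144.9  132.1]
 [ 680.9 -132.4  133.9]]
```

Request:
arm_command(
  commands=[
    {"translation": [0.001, -0.001, 0.035], "angular": [0, 0, 0]},
    {"translation": [0.001, -0.001, 0.05], "angular": [0, 0, 0]},
    {"translation": [0.001, -0.001, 0.05], "angular": [0, 0, 0]},
  ],
)

```text
clock: 10.62
ee_pos: [676.4, -144.5, 286.7]
tcp_rot: [-3.141, 0.005, -0.045]
ft_force: [0.8, 0.1, -0.4]
width: 68.3
finger_force: 0.0
```

Request:
arm_command(
  commands=[
    {"translation": [0, 0, 0], "angular": [0, 0, 0]},
    {"translation": [0, 0, 0], "angular": [0, 0, 0]},
    {"translation": [0, 0, 0], "angular": [0, 0, 0]},
    {"translation": [0, 0, 0], "angular": [0, 0, 0]},
    {"translation": [0, 0, 0], "angular": [0, 0, 0]},
    {"translation": [0, 0, 0], "angular": [0, 0, 0]},
    {"translation": [0, 0, 0], "angular": [0, 0, 0]},
  ],
  gripper=1.0,
)

```text
clock: 11.2
ee_pos: [677.4, -144.8, 291.7]
tcp_rot: [-3.141, -0.002, -0.043]
ft_force: [-0.7, 1.8, 8.4]
width: 23.5
finger_force: 58.4
```

Gripped. I'll swing it shut along the arc.

Request:
arm_command(
  commands=[
    {"translation": [-0.008, 0, -0.008], "angular": [0, 0, 0]},
    {"translation": [-0.016, 0, -0.0155], "angular": [0, 0, 0]},
    {"translation": [-0.0345, 0, -0.0275], "angular": [0, 0, 0]},
    {"translation": [-0.055, 0, -0.036], "angular": [0, 0, 0]},
    {"translation": [-0.077, 0, -0.04], "angular": [0, 0, 0]},
    {"translation": [-0.0995, 0, -0.0395], "angular": [0, 0, 0]},
    {"translation": [-0.121, 0, -0.0345], "angular": [0, 0, 0]},
    {"translation": [-0.1415, 0, -0.0255], "angular": [0, 0, 0]},
    {"translation": [-0.1595, 0, -0.012], "angular": [0, 0, 0]},
    {"translation": [-0.175, 0, 0.004], "angular": [0, 0, 0]},
    {"translation": [-0.1865, 0, 0.023], "angular": [0, 0, 0]},
    {"translation": [-0.1905, 0, 0.033], "angular": [0, 0, 0]},
  ],
)

```text
clock: 12.2
ee_pos: [484.8, -136.8, 256.8]
tcp_rot: [-3.141, 0.002, -0.044]
ft_force: [-11.9, -1.1, 9.4]
width: 23.6
finger_force: 74.0
```

Request:
arm_command(
  commands=[
    {"translation": [0, 0, 0], "angular": [0, 0, 0]},
    {"translation": [0, 0, 0], "angular": [0, 0, 0]},
    {"translation": [0, 0, 0], "angular": [0, 0, 0]},
    {"translation": [0, 0, 0], "angular": [0, 0, 0]},
    {"translation": [0, 0, -0.03], "angular": [0, 0, 0]},
    {"translation": [0, 0, -0.07], "angular": [0, 0, 0]},
    {"translation": [0, 0, -0.07], "angular": [0, 0, 0]},
    {"translation": [0, 0, -0.07], "angular": [0, 0, 0]},
  ],
  gripper=0.0,
)

```text
clock: 12.87
ee_pos: [487.2, -136.6, 329.2]
tcp_rot: [3.141, -0.004, -0.043]
ft_force: [0.5, 0.4, -1.1]
width: 85.6
finger_force: 0.0
```

```bash
python3 - <<'E'
from h import *
o=ctrl.get_obs(); print(o["ee_pos"].round(1),o["tcp_rot"].round(4))
go([415.5,-244.7,320],-0.043)
E
```

```text
[ 487.2 -136.6  329.2] [ 3.141  -0.004  -0.0429]
shift [-0.067, 0.1111, 0.009] rot [0.0006, -0.004, 0.0001] rows 3.1
```

Request:
arm_command(
  commands=[
    {"translation": [-0.067, 0.111, 0.03], "angular": [0, 0, 0]},
    {"translation": [-0.067, 0.111, 0.03], "angular": [0, 0, 0]},
    {"translation": [-0.067, 0.111, 0.03], "angular": [0, 0, 0]},
    {"translation": [-0.067, 0.111, 0.03], "angular": [0, 0, 0]},
    {"translation": [-0.067, 0.111, 0.03], "angular": [0, 0, 0]},
    {"translation": [-0.067, 0.111, 0.03], "angular": [0, 0, 0]},
    {"translation": [-0.067, 0.111, 0.03], "angular": [0, 0, 0]},
  ],
)

```text
clock: 13.45
ee_pos: [415.7, -243.8, 297.1]
tcp_rot: [-3.141, -0.0, -0.042]
ft_force: [-0.1, 0.3, 0.8]
width: 85.4
finger_force: 0.0
```

```bash
python3 - <<'E'
from h import *
o=ctrl.get_obs(); p=optics.snapshot("wrist"); cv2.imwrite("pics/w5.png",p["img"])
print(o["ee_pos"].round(1),o["tcp_rot"].round(4),o["width"])
us,vs=np.meshgrid(range(640),range(480)); q=np.c_[us.ravel(),vs.ravel()]
w=world(p,q,o); m=(abs(w[:,0]-415)<25)&(abs(w[:,1]+245)<30)&(w[:,2]>52)&(w[:,2]<75)
k=w[m]; k=k[k[:,0]<424]; print(len(k),np.percentile(k,[2,50,98],axis=0).round(1))
m=(abs(w[:,0]-485)<30)&(abs(w[:,1]+137)<40)&(w[:,2]>85)&(w[:,2]<110)&(p["img"].max(2).ravel()<70); print("guardbar",m.sum(),np.median(w[m],0))
go([415.5,-244.7,218.5],-0.043)
E
```

```text
[ 415.7 -243.8  297.1] [-3.141e+00 -1.000e-04 -4.210e-02] 85.415249093395
750 [[ 412.4 -256.1   57.2]
 [ 418.4 -244.1   63.1]
 [ 423.7 -231.9   65. ]]
guardbar 1921 [ 488.25882963 -138.91949364   97.4530265 ]
shift [-0.0002, 0.001, 0.0787] rot [-0.0004, -0.0003, 0.0015] rows 1.9
```

View pics/w5.png

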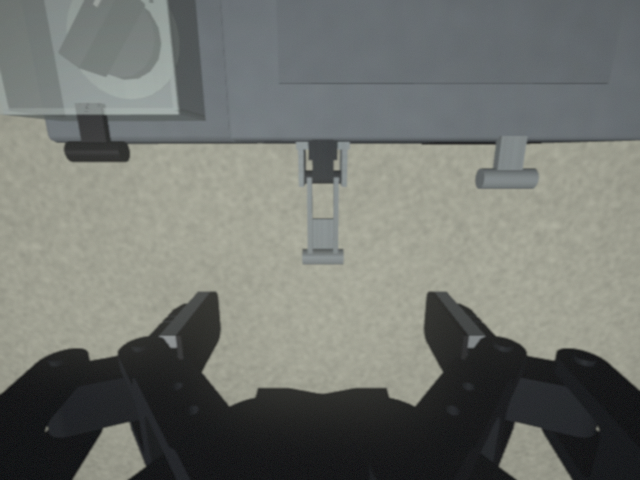

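The cover is shut over the knob, which is at load. The latch bar is at (323,257) and the lid bar at (507,179). Now for the latch.

Request:
arm_command(
  commands=[
    {"translation": [0.001, 0, 0.04], "angular": [0, 0, 0]},
    {"translation": [0.001, 0, 0.079], "angular": [0, 0, 0]},
    {"translation": [0.001, 0, 0.079], "angular": [0, 0, 0]},
    {"translation": [0.001, 0, 0.079], "angular": [0, 0, 0]},
  ],
)

```text
clock: 13.83
ee_pos: [416.2, -244.0, 217.9]
tcp_rot: [-3.14, 0.003, -0.042]
ft_force: [-0.2, 0.3, 1.0]
width: 85.3
finger_force: 0.0
```

Request:
arm_command(
  commands=[
    {"translation": [0, 0, 0], "angular": [0, 0, 0]},
    {"translation": [0, 0, 0], "angular": [0, 0, 0]},
    {"translation": [0, 0, 0], "angular": [0, 0, 0]},
    {"translation": [0, 0, 0], "angular": [0, 0, 0]},
    {"translation": [0, 0, 0], "angular": [0, 0, 0]},
    {"translation": [0, 0, 0], "angular": [0, 0, 0]},
    {"translation": [0, 0, 0], "angular": [0, 0, 0]},
    {"translation": [0, 0, 0], "angular": [0, 0, 0]},
  ],
  gripper=1.0,
)

```text
clock: 14.5
ee_pos: [416.3, -244.4, 218.7]
tcp_rot: [-3.141, -0.001, -0.043]
ft_force: [1.1, 5.3, 8.9]
width: 23.6
finger_force: 58.8
```

Request:
arm_command(
  commands=[
    {"translation": [0.001, 0, -0.01], "angular": [0, 0, 0]},
    {"translation": [0.004, 0, -0.0195], "angular": [0, 0, 0]},
    {"translation": [0.009, 0, -0.028], "angular": [0, 0, 0]},
    {"translation": [0.015, 0, -0.036], "angular": [0, 0, 0]},
    {"translation": [0.023, 0, -0.042], "angular": [0, 0, 0]},
    {"translation": [0.032, 0, -0.0465], "angular": [0, 0, 0]},
    {"translation": [0.038, 0, -0.049], "angular": [0, 0, 0]},
    {"translation": [0.038, 0, -0.049], "angular": [0, 0, 0]},
    {"translation": [0.038, 0, -0.049], "angular": [0, 0, 0]},
  ],
)

```text
clock: 15.25
ee_pos: [454.2, -246.0, 267.1]
tcp_rot: [-3.141, -0.001, -0.043]
ft_force: [3.3, 4.4, -6.4]
width: 23.0
finger_force: 59.0
```

Request:
arm_command(
  commands=[
    {"translation": [0, 0, 0], "angular": [0, 0, 0]},
    {"translation": [0, 0, 0], "angular": [0, 0, 0]},
    {"translation": [0, 0, 0], "angular": [0, 0, 0]},
    {"translation": [0, 0, 0], "angular": [0, 0, 0]},
    {"translation": [-0.01, 0, -0.03], "angular": [0, 0, 0]},
    {"translation": [-0.01, 0, -0.065], "angular": [0, 0, 0]},
    {"translation": [0.014, 0.09, -0.065], "angular": [0, 0, 0]},
    {"translation": [0.014, 0.09, -0.065], "angular": [0, 0, 0]},
    {"translation": [0.014, 0.09, -0.065], "angular": [0, 0, 0]},
    {"translation": [0.014, 0.09, -0.065], "angular": [0, 0, 0]},
    {"translation": [0.014, 0.09, -0.065], "angular": [0, 0, 0]},
  ],
  gripper=0.0,
)

```text
clock: 16.17
ee_pos: [463.8, -337.1, 331.9]
tcp_rot: [-3.141, 0.0, -0.044]
ft_force: [0.0, 0.5, 0.3]
width: 85.3
finger_force: 0.0
```

```bash
python3 - <<'E'
from h import *
p=optics.snapshot("wrist");o=ctrl.get_obs(); p=optics.snapshot("wrist"); cv2.imwrite("pics/w6.png",p["img"])
print(o["ee_pos"].round(1),o["tcp_rot"].round(4),o["width"])
us,vs=np.meshgrid(range(640),range(480)); q=np.c_[us.ravel(),vs.ravel()]
w=world(p,q,o); m=(abs(w[:,0]-460)<18)&(abs(w[:,1]+336)<30)&(w[:,2]>85)&(w[:,2]<115)
k=w[m]; k=k[k[:,0]<472]; print(len(k),np.percentile(k,[2,50,98],axis=0).round(1))
m=(abs(w[:,0]-465)<45)&(abs(w[:,1]+246)<14)&(w[:,2]>50)&(w[:,2]<130);k=w[m]; k=k[k[:,2]>k[:,2].max()-12];print("latch",len(k),np.median(k,0).round(1),k.max(0).round(1))
go([465.5,-336.5,257.5],-0.043)
E
```

```text
[ 464.  -336.4  332. ] [-3.1409e+00  3.0000e-04 -4.3100e-02] 85.33424583404123
724 [[ 460.  -348.7   97.6]
 [ 466.  -336.2  100.9]
 [ 471.4 -323.8  102.9]]
latch 1199 [ 474.  -247.1  110.5] [ 480.4 -232.8  114.1]
shift [0.0014, 0.0004, 0.0746] rot [-0.0007, 0.0003, 0.0005] rows 1.8
```

View pics/w6.png

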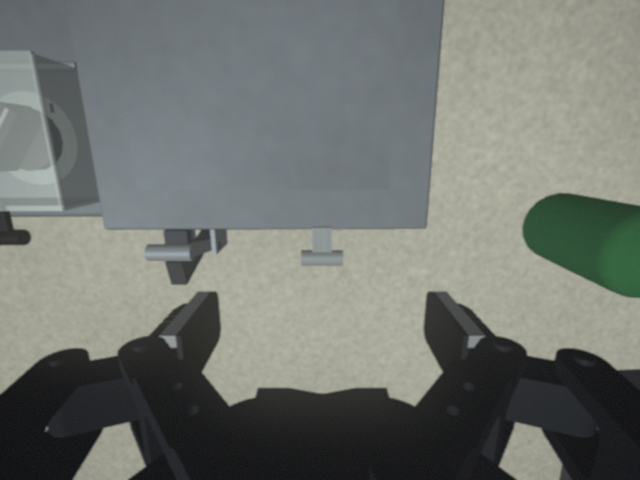

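The latch is up: its bar is at (168,252), about 110 mm high. The lid bar is at (322,258). Next I'll grip and raise the lid.

Request:
arm_command(
  commands=[
    {"translation": [0.001, 0, 0.04], "angular": [0, 0, 0]},
    {"translation": [0.001, 0, 0.073], "angular": [0, 0, 0]},
    {"translation": [0.001, 0, 0.073], "angular": [0, 0, 0]},
    {"translation": [0.001, 0, 0.073], "angular": [0, 0, 0]},
  ],
)

```text
clock: 16.6
ee_pos: [465.1, -336.2, 259.1]
tcp_rot: [-3.14, 0.002, -0.042]
ft_force: [-0.1, 0.1, 0.9]
width: 85.2
finger_force: 0.0
```

Request:
arm_command(
  commands=[
    {"translation": [0, 0, 0], "angular": [0, 0, 0]},
    {"translation": [0, 0, 0], "angular": [0, 0, 0]},
    {"translation": [0, 0, 0], "angular": [0, 0, 0]},
    {"translation": [0, 0, 0], "angular": [0, 0, 0]},
    {"translation": [0, 0, 0], "angular": [0, 0, 0]},
    {"translation": [0, 0, 0], "angular": [0, 0, 0]},
    {"translation": [0, 0, 0], "angular": [0, 0, 0]},
    {"translation": [0, 0, 0], "angular": [0, 0, 0]},
  ],
  gripper=1.0,
)

```text
clock: 17.27
ee_pos: [465.3, -336.5, 260.0]
tcp_rot: [-3.141, -0.001, -0.043]
ft_force: [-2.3, 5.3, 12.3]
width: 23.5
finger_force: 58.2
```

Request:
arm_command(
  commands=[
    {"translation": [0.003, 0, -0.025], "angular": [0, 0, 0]},
    {"translation": [0.007, 0, -0.0415], "angular": [0, 0, 0]},
    {"translation": [0.012, 0, -0.057], "angular": [0, 0, 0]},
    {"translation": [0.019, 0, -0.0725], "angular": [0, 0, 0]},
    {"translation": [0.028, 0, -0.087], "angular": [0, 0, 0]},
    {"translation": [0.038, 0, -0.1], "angular": [0, 0, 0]},
    {"translation": [0.049, 0, -0.113], "angular": [0, 0, 0]},
    {"translation": [0.0615, 0, -0.124], "angular": [0, 0, 0]},
    {"translation": [0.075, 0, -0.134], "angular": [0, 0, 0]},
    {"translation": [0.0895, 0, -0.143], "angular": [0, 0, 0]},
    {"translation": [0.105, 0, -0.15], "angular": [0, 0, 0]},
    {"translation": [0.1205, 0, -0.155], "angular": [0, 0, 0]},
  ],
)

```text
clock: 18.27
ee_pos: [586.0, -341.6, 414.6]
tcp_rot: [-3.14, 0.001, -0.043]
ft_force: [-0.9, 5.5, -7.8]
width: 22.8
finger_force: 59.2
```

Request:
arm_command(
  commands=[
    {"translation": [0.0165, 0, -0.004], "angular": [0, 0, 0]},
    {"translation": [0.033, 0, -0.0065], "angular": [0, 0, 0]},
    {"translation": [0.046, 0, -0.007], "angular": [0, 0, 0]},
    {"translation": [0.046, 0, -0.007], "angular": [0, 0, 0]},
    {"translation": [0.046, 0, -0.007], "angular": [0, 0, 0]},
  ],
)

```text
clock: 18.68
ee_pos: [632.1, -343.4, 421.4]
tcp_rot: [-3.14, -0.001, -0.042]
ft_force: [-0.3, 4.6, 4.5]
width: 22.1
finger_force: 58.5
```

Request:
arm_command(
  commands=[
    {"translation": [0, 0, 0], "angular": [0, 0, 0]},
    {"translation": [0, 0, 0], "angular": [0, 0, 0]},
    {"translation": [0, 0, 0], "angular": [0, 0, 0]},
    {"translation": [0, 0, 0], "angular": [0, 0, 0]},
    {"translation": [-0.01, 0, -0.04], "angular": [0, 0, 0]},
    {"translation": [-0.05, 0, -0.06], "angular": [0, 0, 0]},
    {"translation": [-0.09, 0, -0.06], "angular": [0, 0, 0]},
    {"translation": [-0.13, 0, -0.06], "angular": [0, 0, 0]},
    {"translation": [-0.13, 0, -0.06], "angular": [0, 0, 0]},
  ],
  gripper=0.0,
)

```text
clock: 19.43
ee_pos: [497.7, -338.8, 482.4]
tcp_rot: [3.141, 0.0, -0.045]
ft_force: [1.3, -1.1, 1.0]
width: 85.3
finger_force: 0.0
```

```bash
python3 - <<'E'
from h import *
o=ctrl.get_obs(); print(o["ee_pos"].round(1),o["tcp_rot"].round(4),o["joints"].round(2))
p=optics.snapshot("top"); cv2.imwrite("pics/t7.png",cv2.resize(p["img"][190:350,220:540],(800,400)))
us,vs=np.meshgrid(range(640),range(480)); q=np.c_[us.ravel(),vs.ravel()]
w=world(p,q); 
m=(w[:,1]>-420)&(w[:,1]<-200)&(w[:,0]>560)&(w[:,0]<720)&(w[:,2]>150)&(w[:,2]<290); print("lid",m.sum(),np.median(w[m],0).round(0))
# pieces: z 13..20 on the board, light
m=(abs(w[:,0]-512)<140)&(abs(w[:,1]-196)<140)&(w[:,2]>11)&(w[:,2]<25)
M=m.reshape(480,640).astype(np.uint8); n,l,s,c=cv2.connectedComponentsWithStats(M)
for i in range(1,n):
    if s[i,4]>40:
        k=w[(l==i).ravel()]; print(c[i].round(0),s[i,4],cv2.minAreaRect(k[:,:2].astype(np.float32)),k.mean(0).round(1))
E
```

```text
[ 497.7 -338.8  482.4] [ 3.1405  0.     -0.0454] [ 0.46  0.69  0.19  1.24 -0.12  1.22 -0.97]
lid 826 [ 622. -309.  223.]
[309. 244.] 785 ((612.0397338867188, 107.32334899902344), (76.19454193115234, 76.7835464477539), 10.044266700744629) [611.1 108.4  15.5]
[235. 249.] 531 ((603.9159545898438, 297.0010681152344), (76.6465835571289, 72.64867401123047), 5.521407604217529) [602.8 302.1  14.4]
[282. 258.] 188 ((574.0823364257812, 181.05807495117188), (51.985801696777344, 31.01483726501465), 82.99207305908203) [575.5 178.6  16.3]
[256. 279.] 444 ((520.967041015625, 247.1055450439453), (55.77943801879883, 55.593746185302734), 6.402224540710449) [521.1 246.9  15.6]
[318. 304.] 194 ((455.3918762207031, 91.12422943115234), (51.48940658569336, 27.964216232299805), 54.453216552734375) [454.9  88.2  16.2]
```

View pics/t7.png

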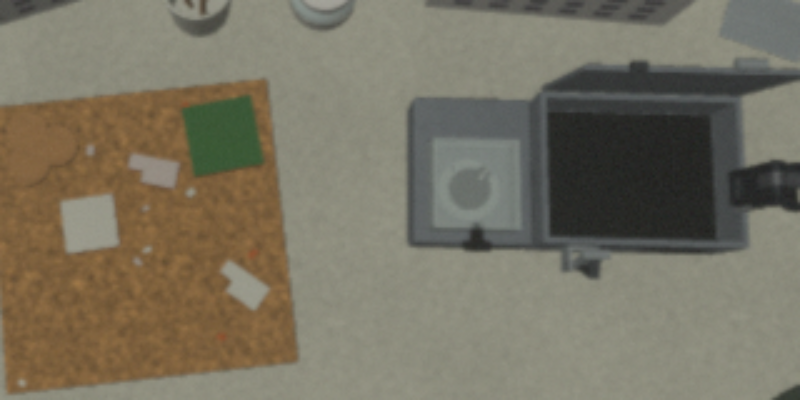

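The top view shows the tub open, the lid upright and the latch up. Piece a has been knocked to about (574,181). Piece b is at (455,91). I'll pick b first.

```bash
cat >> h.py <<'E'
def piece(c,obs=None,p=None):
    o=ctrl.get_obs(); p=optics.snapshot("wrist")
    us,vs=np.meshgrid(range(640),range(480)); w=world(p,np.c_[us.ravel(),vs.ravel()],o)
    m=(np.hypot(w[:,0]-c[0],w[:,1]-c[1])<50)&(w[:,2]>12)&(w[:,2]<24)
    n,l,s,cc=cv2.connectedComponentsWithStats(m.reshape(480,640).astype(np.uint8))
    i=1+np.argmax(s[1:,4]); k=w[(l==i).ravel()]
    (cx,cy),(a,b),th=cv2.minAreaRect(k[:,:2].astype(np.float32))
    th=np.radians(th)+(0 if a>b else np.pi/2); u=np.array([np.cos(th),np.sin(th)])
    d=(k[:,:2]-[cx,cy])@u
    if d.mean()>0: th+=np.pi; u=-u
    th=(th+np.pi)%(2*np.pi)-np.pi
    print("ee",o["ee_pos"].round(1),"piece",(round(cx,1),round(cy,1)),(a,b),"angle",round(th,3),"grip pt",(np.array([cx,cy])-6*u).round(1),"z",np.median(k[:,2]).round(1),c[i] if 0 else cc[i].round())
    return np.array([cx,cy])-6*u,th,p
E
python3 - <<'E'
from h import *
go([452,86,300],0.95,); go([452,86,480],0.95)
E
```

```text
shift [-0.0644, -0.4229, 0.1823] rot [0.0012, 0.0008, -0.9966] rows 11.2
shift [-0.0644, -0.4226, 0.0023] rot [0.0012, 0.0008, -0.9966] rows 10.3
```

Request:
arm_command(
  commands=[
    {"translation": [-0.064, -0.423, 0.1], "angular": [0, 0, -0.995]},
    {"translation": [-0.064, -0.423, 0.1], "angular": [0, 0, -0.995]},
    {"translation": [-0.064, -0.423, 0.1], "angular": [0, 0, -0.995]},
    {"translation": [-0.064, -0.423, 0.1], "angular": [0, 0, -0.995]},
    {"translation": [-0.064, -0.423, 0.1], "angular": [0, 0, -0.995]},
    {"translation": [-0.064, -0.423, 0.1], "angular": [0, 0, -0.995]},
    {"translation": [-0.064, -0.423, 0.1], "angular": [0, 0, -0.995]},
    {"translation": [-0.064, -0.423, 0.18], "angular": [0, 0, -0.995]},
    {"translation": [-0.064, -0.423, 0.18], "angular": [0, 0, -0.995]},
    {"translation": [-0.064, -0.423, 0.18], "angular": [0, 0, -0.995]},
    {"translation": [-0.064, -0.423, 0.18], "angular": [0, 0, -0.995]},
    {"translation": [-0.064, -0.423, 0.18], "angular": [0, 0, -0.995]},
  ],
  gripper=0.35,
)

```text
clock: 20.48
ee_pos: [455.0, 90.7, 298.8]
tcp_rot: [-3.139, 0.0, 0.956]
ft_force: [-0.4, 0.5, -0.2]
width: 55.9
finger_force: 0.0
```

Request:
arm_command(
  commands=[
    {"translation": [0, 0, 0], "angular": [0, 0, 0]},
    {"translation": [0, 0, 0], "angular": [0, 0, 0]},
  ],
)

```text
clock: 20.65
ee_pos: [455.9, 87.2, 301.0]
tcp_rot: [-3.141, 0.001, 0.953]
ft_force: [0.0, -0.1, -0.1]
width: 55.5
finger_force: 0.0
```

```bash
python3 - <<'E'
from h import *
g,t,p=piece((455,90)); cv2.imwrite("pics/w8.png",p["img"]); o=ctrl.get_obs(); print(o["joints"].round(2),o["width"])
go([*g,240],t); go([*g,180],t)
E
```

```text
ee [455.9  87.2 301. ] piece (455.2, 91.6) (51.8763313293457, 27.8771915435791) angle 0.96 grip pt [451.8  86.7] z 16.9 [319. 236.]
[-0.24  0.73 -0.03  2.    0.06  0.42 -0.93] 55.72415277976749
shift [-0.0023, -0.0037, 0.0615] rot [0.0005, 0.0, -0.0086] rows 1.5
shift [-0.0023, -0.0038, 0.1215] rot [0.0005, 0.0, -0.0086] rows 2.9
```

Request:
arm_command(
  commands=[
    {"translation": [-0.002, -0.003, 0.04], "angular": [0, 0, -0.008]},
    {"translation": [-0.002, -0.003, 0.08], "angular": [0, 0, -0.008]},
    {"translation": [-0.002, -0.003, 0.11], "angular": [0, 0, -0.008]},
    {"translation": [-0.002, -0.003, 0.121], "angular": [0, 0, -0.008]},
    {"translation": [-0.002, -0.003, 0.121], "angular": [0, 0, -0.008]},
    {"translation": [-0.002, -0.003, 0.121], "angular": [0, 0, -0.008]},
  ],
)

```text
clock: 21.2
ee_pos: [452.7, 86.5, 181.4]
tcp_rot: [3.141, -0.0, 0.959]
ft_force: [0.8, 0.5, 1.0]
width: 55.7
finger_force: 0.0
```

Request:
arm_command(
  commands=[
    {"translation": [0, 0, 0], "angular": [0, 0, 0]},
    {"translation": [0, 0, 0], "angular": [0, 0, 0]},
    {"translation": [0, 0, 0], "angular": [0, 0, 0]},
    {"translation": [0, 0, 0], "angular": [0, 0, 0]},
    {"translation": [0, 0, 0], "angular": [0, 0, 0]},
    {"translation": [0, 0, 0], "angular": [0, 0, 0]},
  ],
  gripper=1.0,
)

```text
clock: 21.7
ee_pos: [452.7, 87.0, 182.0]
tcp_rot: [3.14, -0.002, 0.96]
ft_force: [-1.3, 0.5, 24.6]
width: 26.2
finger_force: 57.8
```

```bash
python3 - <<'E'
from h import *
o=ctrl.get_obs();print(o["ee_pos"].round(1))
go([452,86.5,320],0.95); go([553,-300,320],-0.043); go([553,-300,238],-0.043)
E
```

```text
[452.7  87.  182. ]
shift [-0.0005, -0.0001, -0.138] rot [0.0018, -0.002, 0.0095] rows 3.3
shift [-0.259, 0.3045, -0.138] rot [0.0007, -0.0027, 1.0025] rows 10.1
shift [-0.2592, 0.3043, -0.056] rot [0.0007, -0.0027, 1.0025] rows 9.7
```

Request:
arm_command(
  commands=[
    {"translation": [0, 0, -0.04], "angular": [0, 0, 0]},
    {"translation": [0, 0, -0.08], "angular": [0, 0, 0]},
    {"translation": [0, 0, -0.12], "angular": [0, 0, 0]},
    {"translation": [0, 0, -0.158], "angular": [0, 0, 0]},
    {"translation": [0, 0, -0.158], "angular": [0, 0, 0]},
  ],
)

```text
clock: 22.12
ee_pos: [452.6, 86.9, 344.8]
tcp_rot: [3.136, -0.007, 0.959]
ft_force: [0.7, 0.6, 0.3]
width: 25.7
finger_force: 60.9
```

Request:
arm_command(
  commands=[
    {"translation": [-0.284, 0.322, 0], "angular": [0, 0, 1.0]},
    {"translation": [-0.284, 0.322, 0], "angular": [0, 0, 1.0]},
    {"translation": [-0.284, 0.322, 0], "angular": [0, 0, 1.0]},
    {"translation": [-0.284, 0.322, 0], "angular": [0, 0, 1.0]},
    {"translation": [-0.284, 0.322, 0], "angular": [0, 0, 1.0]},
    {"translation": [-0.284, 0.322, 0], "angular": [0, 0, 1.0]},
    {"translation": [-0.284, 0.322, 0], "angular": [0, 0, 1.0]},
    {"translation": [-0.284, 0.322, 0], "angular": [0, 0, 1.0]},
    {"translation": [-0.284, 0.322, 0], "angular": [0, 0, 1.0]},
    {"translation": [-0.284, 0.322, 0], "angular": [0, 0, 1.0]},
    {"translation": [-0.284, 0.322, 0], "angular": [0, 0, 1.0]},
    {"translation": [-0.284, 0.322, 0], "angular": [0, 0, 1.0]},
  ],
)

```text
clock: 23.12
ee_pos: [552.2, -334.0, 338.6]
tcp_rot: [3.14, -0.0, -0.044]
ft_force: [-0.8, -0.2, -0.9]
width: 25.8
finger_force: 60.9
```

Request:
arm_command(
  commands=[
    {"translation": [0, 0, 0.03], "angular": [0, 0, 0]},
    {"translation": [0, 0, 0.06], "angular": [0, 0, 0]},
    {"translation": [0, 0, 0.09], "angular": [0, 0, 0]},
    {"translation": [0, 0, 0.118], "angular": [0, 0, 0]},
    {"translation": [0, 0, 0.118], "angular": [0, 0, 0]},
    {"translation": [0, 0, 0.118], "angular": [0, 0, 0]},
  ],
)

```text
clock: 23.62
ee_pos: [553.2, -329.8, 220.8]
tcp_rot: [-3.141, 0.001, -0.04]
ft_force: [0.0, 1.1, 0.5]
width: 26.1
finger_force: 60.9
```

Request:
arm_command(
  commands=[
    {"translation": [0, 0, 0], "angular": [0, 0, 0]},
    {"translation": [0, 0, 0], "angular": [0, 0, 0]},
    {"translation": [0, 0, 0], "angular": [0, 0, 0]},
    {"translation": [0, 0, 0], "angular": [0, 0, 0]},
    {"translation": [0, 0, -0.04], "angular": [0, 0, 0]},
    {"translation": [0, 0, -0.08], "angular": [0, 0, 0]},
    {"translation": [0, 0, -0.12], "angular": [0, 0, 0]},
    {"translation": [0, 0, -0.12], "angular": [0, 0, 0]},
    {"translation": [0, 0, -0.12], "angular": [0, 0, 0]},
  ],
  gripper=0.35,
)

```text
clock: 24.37
ee_pos: [553.2, -330.4, 342.9]
tcp_rot: [3.14, -0.004, -0.04]
ft_force: [0.4, 0.4, -0.7]
width: 55.6
finger_force: 0.0
```

```bash
python3 - <<'E'
from h import *
p=optics.snapshot("wrist"); cv2.imwrite("pics/w9.png",p["img"])
o=ctrl.get_obs();print(o["ee_pos"].round(1),o["width"])
go([573,175,300],1.449)
E
```

```text
[ 553.1 -330.3  341. ] 55.999979076448696
shift [-0.0004, -0.5057, 0.0409] rot [0.0012, -0.0007, -1.4891] rows 12.2
```

View pics/w9.png

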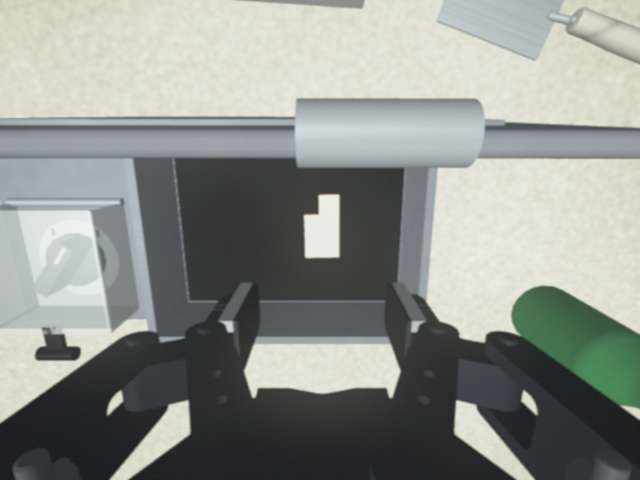

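Piece b lies flat in the tub at (322,228), and the lid is upright. Now for piece a.

Request:
arm_command(
  commands=[
    {"translation": [0, -0.506, 0], "angular": [0, 0, -1.489]},
    {"translation": [0, -0.506, 0], "angular": [0, 0, -1.489]},
    {"translation": [0, -0.506, 0], "angular": [0, 0, -1.489]},
    {"translation": [0, -0.506, 0], "angular": [0, 0, -1.489]},
    {"translation": [0, -0.506, 0], "angular": [0, 0, -1.489]},
    {"translation": [0, -0.506, 0], "angular": [0, 0, -1.489]},
    {"translation": [0, -0.506, 0], "angular": [0, 0, -1.489]},
    {"translation": [0, -0.506, 0], "angular": [0, 0, -1.489]},
    {"translation": [0, -0.506, 0], "angular": [0, 0, -1.489]},
    {"translation": [0, -0.506, 0], "angular": [0, 0, -1.489]},
    {"translation": [0, -0.506, 0.04], "angular": [0, 0, -1.489]},
    {"translation": [0, -0.506, 0.04], "angular": [0, 0, -1.489]},
  ],
)

```text
clock: 25.42
ee_pos: [572.5, 164.1, 305.5]
tcp_rot: [-3.142, -0.001, 1.455]
ft_force: [-0.4, -1.1, 0.6]
width: 55.2
finger_force: 0.0
```

Request:
arm_command(
  commands=[
    {"translation": [0, 0, 0], "angular": [0, 0, 0]},
    {"translation": [0, 0, 0], "angular": [0, 0, 0]},
    {"translation": [0, 0, 0], "angular": [0, 0, 0]},
  ],
)

```text
clock: 25.67
ee_pos: [572.8, 161.5, 305.5]
tcp_rot: [-3.14, 0.001, 1.448]
ft_force: [0.5, -0.7, -0.2]
width: 55.3
finger_force: 0.0
```

```bash
python3 - <<'E'
from h import *
g,t,p=piece((574,180)); o=ctrl.get_obs(); print(o["joints"].round(2),o["width"],o["tcp_rot"])
go([*g,183],t)
E
```

```text
ee [572.8 161.5 305.5] piece (574.9, 182.5) (52.2147102355957, 28.049455642700195) angle 1.361 grip pt [573.7 176.6] z 17.0 [322. 211.]
[-0.25  0.86 -0.17  1.52  0.18  0.77 -0.61] 55.69186320504799 [-3.14106959e+00  7.66394688e-04  1.44693652e+00]
shift [0.0157, -0.0012, 0.1229] rot [-0.0005, 0.0008, 0.0862] rows 3.0
```

Request:
arm_command(
  commands=[
    {"translation": [0.016, -0.001, 0.03], "angular": [0, 0, 0.086]},
    {"translation": [0.016, -0.001, 0.06], "angular": [0, 0, 0.086]},
    {"translation": [0.016, -0.001, 0.09], "angular": [0, 0, 0.086]},
    {"translation": [0.016, -0.001, 0.115], "angular": [0, 0, 0.086]},
    {"translation": [0.016, -0.001, 0.123], "angular": [0, 0, 0.086]},
    {"translation": [0.016, -0.001, 0.123], "angular": [0, 0, 0.086]},
    {"translation": [0.016, -0.001, 0.123], "angular": [0, 0, 0.086]},
  ],
)

```text
clock: 26.3
ee_pos: [574.3, 177.5, 184.2]
tcp_rot: [3.141, -0.0, 1.362]
ft_force: [-0.4, -0.3, 0.5]
width: 55.2
finger_force: 0.0
```

Request:
arm_command(
  commands=[
    {"translation": [0, 0, 0], "angular": [0, 0, 0]},
    {"translation": [0, 0, 0], "angular": [0, 0, 0]},
    {"translation": [0, 0, 0], "angular": [0, 0, 0]},
    {"translation": [0, 0, 0], "angular": [0, 0, 0]},
    {"translation": [0, 0, 0], "angular": [0, 0, 0]},
    {"translation": [0, 0, 0], "angular": [0, 0, 0]},
  ],
  gripper=1.0,
)

```text
clock: 26.8
ee_pos: [574.3, 178.0, 184.9]
tcp_rot: [3.14, -0.001, 1.362]
ft_force: [-2.6, -1.2, 14.9]
width: 25.5
finger_force: 58.2
```

Request:
arm_command(
  commands=[
    {"translation": [0, 0, -0.04], "angular": [0, 0, 0]},
    {"translation": [0, 0, -0.08], "angular": [0, 0, 0]},
    {"translation": [0, 0, -0.12], "angular": [0, 0, 0]},
    {"translation": [0, 0, -0.157], "angular": [0, 0, 0]},
    {"translation": [0, 0, -0.157], "angular": [0, 0, 0]},
    {"translation": [0, 0, -0.157], "angular": [0, 0, 0]},
  ],
)

```text
clock: 27.3
ee_pos: [574.0, 177.9, 342.8]
tcp_rot: [3.138, -0.002, 1.363]
ft_force: [-0.2, 0.2, -0.9]
width: 25.3
finger_force: 59.8
```

```bash
python3 - <<'E'
from h import *
o=ctrl.get_obs();print(o["ee_pos"].round(1),o["width"],o["finger_force"])
go([553,-270,340],-0.043)
E
```

```text
[574.  177.9 342.8] 25.343039285621142 59.75836515426636
shift [-0.4426, 0.0721, 0.0021] rot [0.0014, -0.0043, 1.4056] rows 11.2
```

Request:
arm_command(
  commands=[
    {"translation": [-0.443, 0.072, 0], "angular": [0, 0, 1.405]},
    {"translation": [-0.443, 0.072, 0], "angular": [0, 0, 1.405]},
    {"translation": [-0.443, 0.072, 0], "angular": [0, 0, 1.405]},
    {"translation": [-0.443, 0.072, 0], "angular": [0, 0, 1.405]},
    {"translation": [-0.443, 0.072, 0], "angular": [0, 0, 1.405]},
    {"translation": [-0.443, 0.072, 0], "angular": [0, 0, 1.405]},
    {"translation": [-0.443, 0.072, 0], "angular": [0, 0, 1.405]},
    {"translation": [-0.443, 0.072, 0], "angular": [0, 0, 1.405]},
    {"translation": [-0.443, 0.072, 0], "angular": [0, 0, 1.405]},
    {"translation": [-0.443, 0.072, 0], "angular": [0, 0, 1.405]},
    {"translation": [-0.443, 0.072, 0], "angular": [0, 0, 1.405]},
    {"translation": [-0.443, 0.072, 0], "angular": [0, 0, 1.405]},
  ],
)

```text
clock: 28.3
ee_pos: [550.8, -276.9, 339.3]
tcp_rot: [3.138, 0.002, -0.057]
ft_force: [-0.8, -0.7, -1.2]
width: 25.6
finger_force: 59.7
```

Request:
arm_command(
  commands=[
    {"translation": [0, 0, 0], "angular": [0, 0, 0]},
    {"translation": [0, 0, 0], "angular": [0, 0, 0]},
    {"translation": [0, 0, 0], "angular": [0, 0, 0]},
  ],
)

```text
clock: 28.55
ee_pos: [553.1, -269.2, 339.9]
tcp_rot: [-3.141, 0.0, -0.039]
ft_force: [0.0, 0.7, 0.2]
width: 25.1
finger_force: 59.7
```

Request:
arm_command(
  commands=[
    {"translation": [0, 0.008, 0.03], "angular": [0, 0, 0]},
    {"translation": [0, 0.008, 0.06], "angular": [0, 0, 0]},
    {"translation": [0, 0.008, 0.09], "angular": [0, 0, 0]},
    {"translation": [0, 0.008, 0.118], "angular": [0, 0, 0]},
    {"translation": [0, 0.008, 0.118], "angular": [0, 0, 0]},
    {"translation": [0, 0.008, 0.118], "angular": [0, 0, 0]},
  ],
)

```text
clock: 29.05
ee_pos: [552.6, -277.6, 222.0]
tcp_rot: [-3.141, 0.001, -0.04]
ft_force: [0.4, -0.7, 0.1]
width: 25.3
finger_force: 59.7
```

Request:
arm_command(
  commands=[
    {"translation": [0, 0, 0], "angular": [0, 0, 0]},
    {"translation": [0, 0, 0], "angular": [0, 0, 0]},
    {"translation": [0, 0, 0], "angular": [0, 0, 0]},
    {"translation": [0, 0, 0], "angular": [0, 0, 0]},
    {"translation": [0, 0, -0.04], "angular": [0, 0, 0]},
    {"translation": [0, 0, -0.08], "angular": [0, 0, 0]},
    {"translation": [0, 0, -0.12], "angular": [0, 0, 0]},
    {"translation": [-0.04, -0.01, -0.16], "angular": [0, 0, 0]},
    {"translation": [-0.08, -0.01, -0.18], "angular": [0, 0, 0]},
    {"translation": [-0.08, -0.01, -0.18], "angular": [0, 0, 0]},
    {"translation": [-0.08, -0.01, -0.18], "angular": [0, 0, 0]},
  ],
  gripper=0.55,
)

```text
clock: 29.97
ee_pos: [470.4, -265.3, 405.5]
tcp_rot: [3.14, -0.003, -0.044]
ft_force: [0.1, 0.1, 0.9]
width: 38.5
finger_force: 0.0
```

```bash
python3 - <<'E'
from h import *
o=ctrl.get_obs();print(o["ee_pos"].round(1),o["width"],o["ft_force"].round(1))
p=optics.snapshot("wrist"); t=optics.snapshot("top"); s=cv2.resize(t["img"][190:350,190:530],(640,300))
cv2.imwrite("pics/fin.png",cv2.resize(np.vstack([p["img"][:290],s]),(640,590)))
E
```

```text
[ 470.4 -265.3  405.5] 38.54577887143049 [0.1 0.1 0.9]
```

View pics/fin.png

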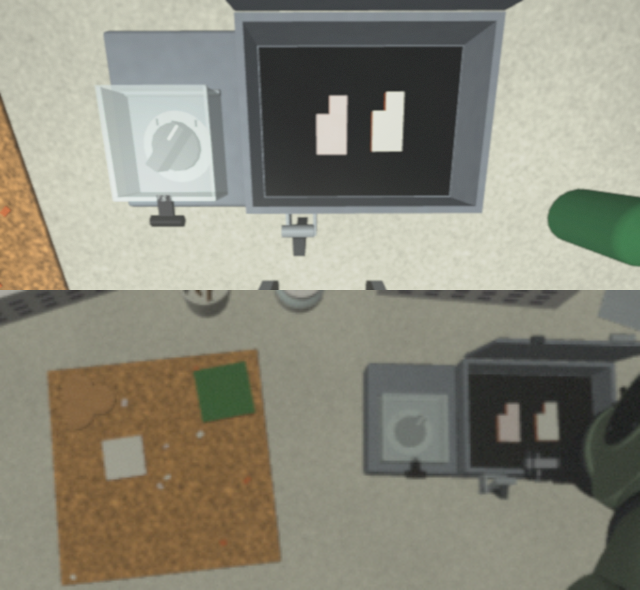

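Both pieces lie flat in the tub, at (332,125) and (388,122), and the board holds no more. The cover is shut, the knob is at load, the latch is up and the lid is upright. I'll hand the job in.

```bash
python3 -c "
from bench import ctrl; print(ctrl.close_job())"
```

```text
the job is handed in; nothing more can be done
None
```

The job is handed in after about 30 s of the 208 s: the last pictures showed the cover shut over the knob at load, the latch up, the lid upright and both pieces flat in the tub, but no verdict came back.

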